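# Slide the brass blanks into the bench tray

## Task

The loupe is standing in the way in front of the wooden tray: lift it off the bench board and stand it upright on its round leather pad. Then slide the three brass blanks (round disc, square plate, strip) across the board and over its edge into the tray, one at a time and without picking them up, so that all three end up lying inside it, none left propped on the edge of the board or on a wall. Leave the bangle, the punch, the tin and the graver where they are.

Things in the scene. Friction and masses are not known exactly. Their poses are not given: they have to be found in the camera images.
- board: raised wooden bench board, 380 (x) by 380 (y) by 36 mm high, fixed; origin at the centre of its underside on the bench, so its top is 36 mm above it; the tray stands against its -y side (edge at y = -190 mm in its frame); its yaw varies
- tray: dark wooden tray, fixed, 210 (x) by 160 (y) mm, floor 6 mm thick with a grey lining, walls 6 mm thick and 30 mm high on its -y, -x and +x sides; its +y side has no wall and stands against the board's -y side, so blanks slid over the board's edge drop 30 mm to the floor; inside 198 by 154 mm; origin at the centre of its underside on the bench; same yaw as the board
- disc: round brass blank lying flat on the board, 84 mm across, 8 mm thick, 0.26 to 0.48 kg; origin at the centre of its underside, z up
- square: square brass blank lying flat on the board, 70 by 70 mm, 8 mm thick, 0.23 to 0.43 kg; origin at the centre of its underside, x and y along its edges, z up
- strip: brass strip lying flat on the board, 100 (x) by 26 (y) mm, 8 mm thick, about 0.18 kg; origin at the centre of its underside, x along its length, z up
- strip_end_a (a point): middle of the strip's -x end, on its underside (50 mm from its centre)
- strip_end_b (a point): middle of the strip's +x end, on its underside
- loupe: black eye loupe standing on the board close to the tray, 55 mm tall, 60 g: base 50 mm across, waist 36 mm, above 30 mm a plain round barrel 40 mm across; origin at the centre of its underside, z up
- pad: round leather pad for the loupe, reddish brown with a black rim, 110 mm across, 8 mm thick, fixed on the bench; origin at the centre of its underside
- bangle: plain round brass bangle, a ring 62 mm across outside and 14 mm high, lying on the board near its far (+x) end; not to be moved; origin at the centre of its underside
- punch: square steel chasing punch, 9 by 9 mm and about 120 mm long (along its y), lying on the board near its near (-x) end; not to be moved; origin near its middle, on the underside
- tin: round open tin, 84 mm across, 35 mm high, at the near right; not to be moved; origin at the centre of its underside
- graver: small graver with a round wooden handle, about 105 mm long, 34 mm high, on the bench left of the board; not to be moved
Things that resemble listed ones, but are neither listed nor needed, are in the scene too. Of the things like the loupe, leave any that is green or pink; of the rest the smaller one is meant.

How it is judged (in metres and radians):
On the way, in this order (a step that is already met when the one before it is completed fails the run):
1. the loupe stands upright on its leather pad, let go (horizontal distance between loupe and pad below 0.032 m and height (world z) of loupe between 0.004 and 0.014 m and angle between loupe's own z axis and vertical below 0.1 rad and contact force between loupe and the fingers below 0.05 N), for 0.2 s.
2. one blank lies in the tray (((height (world z) of disc below 0.028 m and x of disc in the frame of tray between -0.061 and 0.061 m and y of disc in the frame of tray between -0.036 and 0.042 m and (angle between disc's own z axis and vertical below 0.35 rad or angle between disc's own z axis and vertical above 2.79 rad)) or (height (world z) of square below 0.028 m and x of square in the frame of tray between -0.069 and 0.069 m and y of square in the frame of tray between -0.044 and 0.05 m and (angle between square's own z axis and vertical below 0.35 rad or angle between square's own z axis and vertical above 2.79 rad)) or (height (world z) of strip below 0.028 m and x of strip_end_a in the frame of tray between -0.101 and 0.101 m and y of strip_end_a in the frame of tray between -0.076 and 0.082 m and height (world z) of each of strip_end_a, strip_end_b below 0.036 m and x of strip_end_b in the frame of tray between -0.101 and 0.101 m and y of strip_end_b in the frame of tray between -0.076 and 0.082 m))), for 0.2 s.
3. two blanks lie in the tray ((((height (world z) of disc below 0.028 m and x of disc in the frame of tray between -0.061 and 0.061 m and y of disc in the frame of tray between -0.036 and 0.042 m and (angle between disc's own z axis and vertical below 0.35 rad or angle between disc's own z axis and vertical above 2.79 rad)) and (height (world z) of square below 0.028 m and x of square in the frame of tray between -0.069 and 0.069 m and y of square in the frame of tray between -0.044 and 0.05 m and (angle between square's own z axis and vertical below 0.35 rad or angle between square's own z axis and vertical above 2.79 rad))) or ((height (world z) of disc below 0.028 m and x of disc in the frame of tray between -0.061 and 0.061 m and y of disc in the frame of tray between -0.036 and 0.042 m and (angle between disc's own z axis and vertical below 0.35 rad or angle between disc's own z axis and vertical above 2.79 rad)) and (height (world z) of strip below 0.028 m and x of strip_end_a in the frame of tray between -0.101 and 0.101 m and y of strip_end_a in the frame of tray between -0.076 and 0.082 m and height (world z) of each of strip_end_a, strip_end_b below 0.036 m and x of strip_end_b in the frame of tray between -0.101 and 0.101 m and y of strip_end_b in the frame of tray between -0.076 and 0.082 m)) or ((height (world z) of square below 0.028 m and x of square in the frame of tray between -0.069 and 0.069 m and y of square in the frame of tray between -0.044 and 0.05 m and (angle between square's own z axis and vertical below 0.35 rad or angle between square's own z axis and vertical above 2.79 rad)) and (height (world z) of strip below 0.028 m and x of strip_end_a in the frame of tray between -0.101 and 0.101 m and y of strip_end_a in the frame of tray between -0.076 and 0.082 m and height (world z) of each of strip_end_a, strip_end_b below 0.036 m and x of strip_end_b in the frame of tray between -0.101 and 0.101 m and y of strip_end_b in the frame of tray between -0.076 and 0.082 m)))), for 0.2 s.
4. all three blanks lie in the tray (height (world z) of each of disc, square, strip below 0.028 m and x of disc in the frame of tray between -0.061 and 0.061 m and y of disc in the frame of tray between -0.036 and 0.042 m and (angle between disc's own z axis and vertical below 0.35 rad or angle between disc's own z axis and vertical above 2.79 rad) and x of square in the frame of tray between -0.069 and 0.069 m and y of square in the frame of tray between -0.044 and 0.05 m and (angle between square's own z axis and vertical below 0.35 rad or angle between square's own z axis and vertical above 2.79 rad) and x of strip_end_a in the frame of tray between -0.101 and 0.101 m and y of strip_end_a in the frame of tray between -0.076 and 0.082 m and height (world z) of each of strip_end_a, strip_end_b below 0.036 m and x of strip_end_b in the frame of tray between -0.101 and 0.101 m and y of strip_end_b in the frame of tray between -0.076 and 0.082 m), for 0.2 s.
At the end, for the whole second after the job is handed in: All three blanks at rest wholly within the tray (centres of disc and square 38 and 30 mm in from its sides, strip's ends inside and under 36 mm high), disc and square within 20 degrees of level, centres under 28 mm. Loupe upright (6 degrees) within 32 mm of the pad's centre (all of step 4 and horizontal distance between loupe and pad below 0.032 m and height (world z) of loupe between 0.004 and 0.014 m and angle between loupe's own z axis and vertical below 0.1 rad and linear speed of each of disc, square, strip, loupe below 0.02 m/s); the robot touches nothing.
It fails at once if a blank is picked up (its centre rises more than 25 mm above the board's top) (height (world z) of any of disc, square, strip above 0.061 m).
It fails at once if the loupe is tipped by more than 35 degrees (angle between loupe's own z axis and vertical above 0.61 rad).
It fails at once if the bangle, punch, tin or graver is moved by more than 30 mm (distance of any of bangle, punch, tin, graver from where it was at the start of the episode above 0.03 m).
It also fails if it takes over 72 s, if anything falls off the work surface, if the arm or the gripper's body presses on something with over 40 N, if the wrist force passes 120 N, or if a joint passes its speed limit or range.

## Robot

A 6-joint arm with a two-finger parallel gripper is mounted at the origin on the work surface. World frame = base frame: x ahead of the robot, y to its left, z up, the work surface at z = 0. Lengths are in m, angles in degrees, forces in N, time in s.
With the tool pointing down it reaches from about 0.425 to 0.925 m from the base axis. Payload 12.5 kg.
Tool frame: the origin (TCP) lies at the very end of the fingers, on their centre line; the grasp point (between the pads) lies 19 mm behind it (ctrl.tcp_to_grasp is the distance from the TCP to the grasp point, in m); z points along the fingers, y is the line along which they close (so a half turn about z gives the same grasp; the last joint's range is limited). The gripper opens to 85 mm and grips with 20 to 120 N. Pads are 22 mm wide; open, the fingers measure 114 mm over their backs; the gripper's body (76 mm by 85 mm) begins 54 mm behind the grasp point. The pads swing forward as they close: fully open they stand 13 mm farther back than shut.
Start: joints at [-70.336, 28.126, 89.318, -0, 62.55, -6.05], TCP at [0.271, -0.563, 0.231] pointing down, gripper open.
Joint ranges: [-177.58, 177.58], [-47.91, 125.51], [2.72, 160], [-65.01, 245.01], [3.68, 167.84], [-153.87, 153.87]. Speed limits (degrees/s): [127.2, 127.2, 159.86, 180, 180, 180].

## Interface

Orientations are given as [roll, pitch, yaw] about the fixed x, y, z axes, in that order (R = Rz(yaw) Ry(pitch) Rx(roll)).
In Python, from station import ctrl, get_image, ticket gives the robot as it stands.
- The arm moves only by the tool move_arm, never from a script. Its argument "increments" is a list of rows, each a list of 7 numbers: the shift along the tool's x, y, z in mm, then the turn, a rotation vector about the tool's x, y, z in rad, then the opening, from 0 (shut) to 1 (fully open). In form: [[dx, dy, dz, rx, ry, rz, hand], ...]. A call has 1 to 5 rows; each row shifts and turns the commanded pose from where the row before left it, along the tool's axes as they then stand; what a row does not reach is not made up. A row lasts 1/12 s, in which the tool goes at most 41.7 mm and 7.16 degrees, less where a joint would pass 70% of its speed; a pose out of reach is approached as far as the arm can. A call with a gripper value outside its range is refused whole. The fingers move at their own pace and stop on an object; "force" is the grip in N (left out, the last holds). Time passes only in rows, so rows that do not move let the fingers close. It gives the time, the measured TCP pose, the force, the opening and the grip force at its end, in the units of the state.
- ctrl.get_obs(): the state, without advancing time (a new reading comes with each control period).
- get_image(name): name is "side" or "top"; returns a dict with "img" (384x512x3 uint8, red, green, blue), "camera_matrix" (3x3 intrinsics, pixels), "dist_coeffs" ([k1, k2, p1, p2, k3] as OpenCV has them; the pictures are not rectified), "rvec" (rotation vector, rad) and "tvec" (3), from world to camera coordinates, as OpenCV has them. Camera axes: x right, y down, z forward; pixel columns grow to the right and rows downward; lengths in m; the calibration is good to about 2 mm. A picture is of the moment at which its call begins. There is no depth.
- ticket.finish_job(): hands the job in; it is judged then, once.
The state is a dict: "t": time; "joint_pos": joint angles; "joint_velocities": joint speeds; "joint_efforts": joint torques, N m; "eef_pos": TCP position; "tcp_rot": TCP orientation; "contact_force": force on the tool from outside, world axes, zero at the start; "moment": the same for the moment, N m; "gripper_width": finger opening in m; "grip_force": force on a finger pad.
Only numpy, scipy, OpenCV 4.12 (cv2) and the standard library are available. Lean on these libraries where they do the work, as an engineer would, in place of code of your own. Each camera call takes 0.05 s, during which the arm holds its last target. There are 200 camera calls.

## Working session

There is one attempt and no reset: what is moved stays moved. The work goes in short steps, Python scripts to look and compute and a tool call to move; the robot and the scene stay as the last step left them, time stands still between calls to the robot, and variables do not carry over. Pictures are saved under pics/ and viewed, at most 10 in all, crops included, and the job is handed in when it is done.

Besides the shell and the picture viewer there is one more tool, called as name(argument=value, ...) on one line, values as JSON. move_arm: Moves the arm, as the interface text tells. Its arguments: {"type":"object","properties":{"increments":{"type":"array","items":{"type":"array","items":{"type":"number"}}},"force":{"type":"number"}},"required":["increments"]}

```bash
mkdir -p pics; cat > h.py <<'E'
import numpy as np, cv2
from station import ctrl, get_image, ticket
def snap(n,f):
    d=get_image(n); cv2.imwrite(f,d["img"][:,:,::-1]); np.savez(f"{n}.npz",**{k:np.array(v) for k,v in d.items()}); return d
def px2w(n,pts,z):
    d=np.load(f"{n}.npz"); R=cv2.Rodrigues(d["rvec"])[0]; t=d["tvec"].reshape(3)
    u=cv2.undistortPoints(np.array(pts,float).reshape(-1,1,2),d["camera_matrix"],d["dist_coeffs"]).reshape(-1,2)
    c=-R.T@t; r=np.c_[u,np.ones(len(u))]@R
    return c+r*((np.broadcast_to(z,len(u))-c[2])/r[:,2])[:,None]
def w2px(n,P):
    d=np.load(f"{n}.npz"); return cv2.projectPoints(np.array(P,float).reshape(-1,1,3),d["rvec"],d["tvec"],d["camera_matrix"],d["dist_coeffs"])[0].reshape(-1,2)
E
python3 - <<'E'
from h import *
for n in("top","side"):
    d=snap(n,f"pics/{n}0.png"); cv2.imwrite(f"pics/{n}0b.png",cv2.resize(d["img"][:,:,::-1],(800,600),interpolation=cv2.INTER_CUBIC))
    R=cv2.Rodrigues(d["rvec"])[0];print(n,-R.T@np.array(d["tvec"]).reshape(3))
print(ctrl.get_obs())
E
```

```text
top [0.35740715 0.04280257 1.77822222]
side [-0.22246965  0.97553054  1.01866927]
{'t': 0.1, 'joint_pos': array([-7.03356897e+01,  2.81611742e+01,  8.93492407e+01,  2.03582016e-03,
        6.25491223e+01, -6.04895023e+00]), 'joint_velocities': array([-0.01434589, -0.06285868, -0.05962566, -0.05292307,  0.00170287,
        0.07955998]), 'joint_efforts': array([ 1.55143200e-03, -6.19449735e+01, -2.62025732e+01, -1.23182572e-04,
        2.94840953e-03, -7.01751190e-06]), 'eef_pos': array([ 0.27113576, -0.56288335,  0.2307653 ]), 'tcp_rot': array([-1.79940985e+02, -8.06948217e-03,  2.57123169e+01]), 'contact_force': array([-0.64049657, -0.35709824,  0.63118752]), 'moment': array([-0.00226654, -0.03125281, -0.02808187]), 'grip_force': 0.0, 'gripper_width': 0.08552677577714445}
```

View pics/top0b.png

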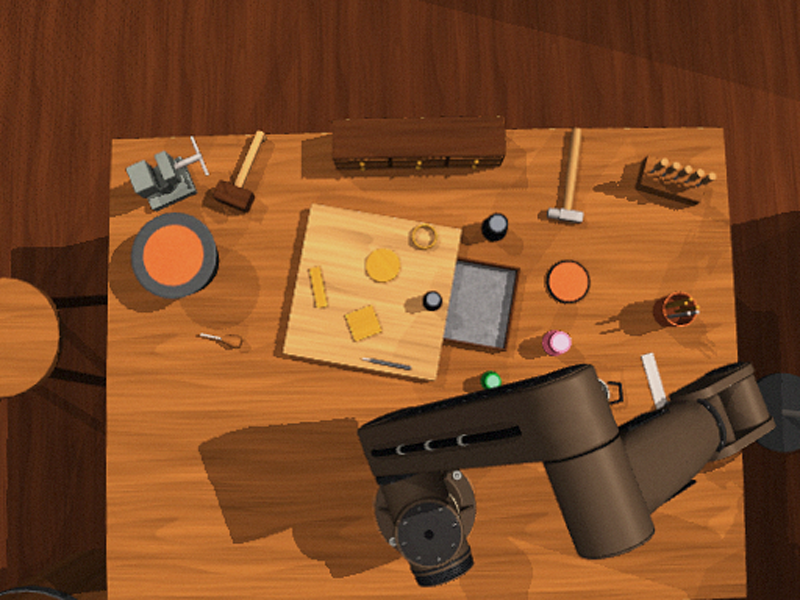

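View pics/side0b.png

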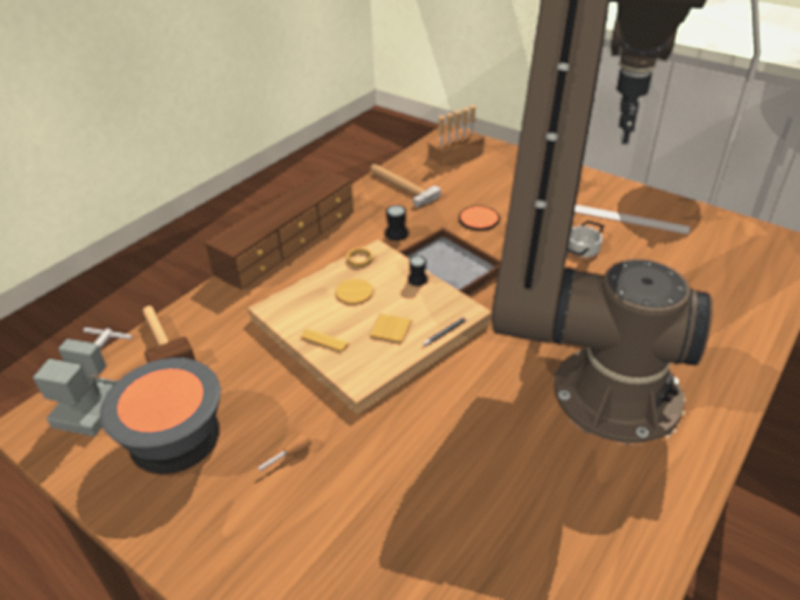

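Candidate loupes (800 px top view): the small black one on the board at (432,300), a larger black one at (495,227), green at (490,380) and pink at (557,342). I choose the small black one in front of the tray. The pad is the orange-brown disc with a black rim at (568,281). The orange bowl at (175,255) is far larger.

```bash
python3 - <<'E'
from h import *
im=cv2.imread("pics/top0.png")
c=cv2.resize(im[125:245,175:335],(800,600),interpolation=cv2.INTER_CUBIC);cv2.imwrite("pics/top_c.png",c)
hsv=cv2.cvtColor(im,cv2.COLOR_BGR2HSV)
m=(cv2.inRange(hsv,(3,170,120),(14,255,255)))
m[:,:340]=0;m[:,390:]=0;m[:160]=0;m[205:]=0
ys,xs=np.nonzero(m);print("pad px",xs.mean(),ys.mean(),len(xs),px2w("top",[[xs.mean(),ys.mean()]],0.008))
E
```

```text
pad px 364.77862595419845 182.09637404580153 2096 [[ 0.54338106 -0.37499359  0.008     ]]
```

View pics/top_c.png

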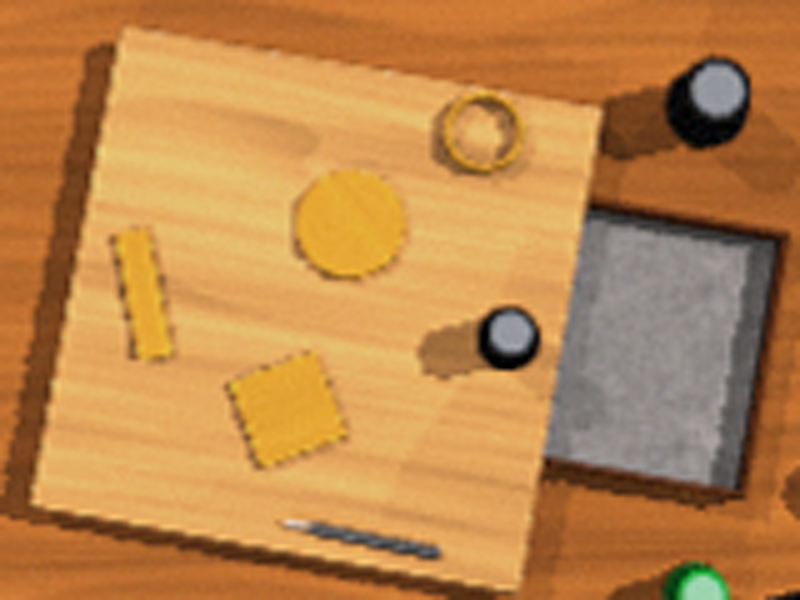

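The crop shows the small loupe's top at (512,331), the disc at (350,223) and the strip from (132,230) to (154,359). It also shows the square's corners at (228,383), (315,351), (348,436) and (262,468). The board corners are (122,27), (603,106), (520,592) and (32,502), the bangle is at (481,132), and the punch runs from (283,523) to (440,552).

```bash
cat >> h.py <<'E'
def crop(p): return np.array([175,125])+(np.array(p,float)+.5)/5-.5
E
python3 - <<'E'
from h import *
im=cv2.imread("pics/top0.png").astype(int)
f=lambda p,z:px2w("top",crop(p),z)[:,:2].round(4)
b=f([(122,27),(603,106),(520,592),(32,502)],.036)
print("board",b.tolist(),"c",b.mean(0)); 
for i in range(4): e=b[(i+1)%4]-b[i]; print(np.hypot(*e).round(4),np.degrees(np.arctan2(e[1],e[0])).round(2))
print("loupe",f([(512,331)],.091),"base-ish",f([(508,338)],.036))
print("disc",f([(350,223)],.044))
print("strip",f([(132,230),(154,359)],.044))
s=f([(228,383),(315,351),(348,436),(262,468)],.044);print("sq",s.tolist(),s.mean(0))
print("bangle",f([(481,132)],.05),"punch",f([(283,523),(440,552)],.045))
print("tray far",f([(785,237),(742,497)],.03))
# pad: red saturated vs wood
hsv=cv2.cvtColor(im.astype(np.uint8),cv2.COLOR_BGR2HSV)
print(hsv[180,364],hsv[180,340],hsv[200,390])
p=im[164:196,348:380]; m=((p[:,:,2]-p[:,:,1]>95)).astype(np.uint8)
ys,xs=np.nonzero(m);print(len(xs),xs.mean()+348,ys.mean()+164); print(px2w("top",[[xs.mean()+348,ys.mean()+164],[363.5,179.8]],.008))
E
```

```text
board [[0.7568, 0.2687], [0.6868, -0.1038], [0.314, -0.031], [0.389, 0.3405]] c [0.53665 0.1186 ]
0.379 -100.64
0.3798 168.95
0.379 78.59
0.3747 -11.05
loupe [[ 0.5083 -0.027 ]] base-ish [[ 0.5079 -0.0261]]
disc [[0.5981 0.0933]]
strip [[0.596  0.2609]
 [0.4963 0.2449]]
sq [[0.4769, 0.1884], [0.5001, 0.1216], [0.4347, 0.0975], [0.4116, 0.1633]] [0.455825 0.1427  ]
bangle [[ 0.6657 -0.0085]] punch [[0.3696 0.1479]
 [0.3455 0.0293]]
tray far [[ 0.5827 -0.2424]
 [ 0.3829 -0.2028]]
[ 11 191 231] [ 13 190 189] [ 14 195 178]
461 363.37744034707157 179.62255965292843
[[ 0.55321932 -0.36985819  0.008     ]
 [ 0.55251179 -0.37031356  0.008     ]]
```

move_arm(increments=[[29.7, -25.3, 0, 0, 0, 0, 1], [29.7, -25.3, 0, 0, 0, 0, 1], [29.7, -25.3, 0, 0, 0, 0, 1], [29.7, -25.3, 0, 0, 0, 0, 1], [29.7, -25.3, 0, 0, 0, 0, 1]])

```text
t: 0.52
eef_pos: [0.3503, -0.3829, 0.2311]
tcp_rot: [-180.0, 0.0, 25.7]
contact_force: [0.0, -0.6, -0.8]
gripper_width: 0.0855
grip_force: 0.0
```

move_arm(increments=[[29.7, -25.3, 0, 0, 0, 0, 1], [29.7, -25.3, 0, 0, 0, 0, 1], [29.7, -25.3, 0, 0, 0, 0, 1], [29.7, -25.3, 0, 0, 0, 0, 1], [29.7, -25.3, 0, 0, 0, 0, 1]])

```text
t: 0.93
eef_pos: [0.4293, -0.2045, 0.2312]
tcp_rot: [-180.0, 0.0, 25.7]
contact_force: [0.6, -0.8, -0.1]
gripper_width: 0.0854
grip_force: 0.0
```

move_arm(increments=[[29.7, -25.3, 0, 0, 0, 0, 1], [29.7, -25.3, 0, 0, 0, 0, 1], [29.7, -25.3, 0, 0, 0, 0, 1], [29.7, -25.3, 0, 0, 0, 0, 1], [29.7, -25.3, 0, 0, 0, 0, 1]])

```text
t: 1.35
eef_pos: [0.5082, -0.0259, 0.2312]
tcp_rot: [-180.0, 0.0, 25.7]
contact_force: [1.6, -0.7, -0.1]
gripper_width: 0.0856
grip_force: 0.0
```

```bash
cat >> h.py <<'E'
def go(x,y,z=None,yaw=None):
    """shifts in tool axes (mm) to a target from the measured pose, and turn"""
    from scipy.spatial.transform import Rotation as Ro
    o=ctrl.get_obs(); p=o["eef_pos"]; R=Ro.from_euler("xyz",o["tcp_rot"],degrees=True)
    if z is None: z=p[2]
    d=R.inv().apply(np.array([x,y,z])-p)*1000
    print("at",p.round(4),o["tcp_rot"].round(2),"tool d mm",d.round(1),"rz",None if yaw is None else -np.radians(yaw-o["tcp_rot"][2]).round(3),"F",o["contact_force"].round(1),"w",round(o["gripper_width"],4),"t",round(o["t"],2))
E
python3 -c "
from h import *
go(.508,-.0268,.059)"
```

```text
at [ 0.5082 -0.0259  0.2312] [-1.800e+02  1.000e-02  2.572e+01] tool d mm [ -0.6   0.7 172.2] rz None F [ 1.6 -0.7 -0.1] w 0.0856 t 1.35
```

move_arm(increments=[[-0.6, 0.7, 38, 0, 0, 0, 1], [0, 0, 38, 0, 0, 0, 1], [0, 0, 38, 0, 0, 0, 1], [0, 0, 38, 0, 0, 0, 1], [0, 0, 20, 0, 0, 0, 1]])

```text
t: 1.77
eef_pos: [0.5061, -0.0284, 0.0557]
tcp_rot: [-179.9, 0.2, 25.7]
contact_force: [-0.1, -0.4, -0.7]
gripper_width: 0.0855
grip_force: 0.0
```

move_arm(increments=[[0, 0, 0, 0, 0, 0, 0.3], [0, 0, 0, 0, 0, 0, 0.3], [0, 0, 0, 0, 0, 0, 0.3], [0, 0, 0, 0, 0, 0, 0.3], [0, 0, 0, 0, 0, 0, 0.3]], force=25)

```text
t: 2.18
eef_pos: [0.5085, -0.0289, 0.0611]
tcp_rot: [179.9, -0.1, 25.7]
contact_force: [0.7, -0.4, 5.4]
gripper_width: 0.0392
grip_force: 25.4
```

```bash
python3 -c "
from h import *
d=snap('side','pics/s1.png'); c=w2px('side',[.508,-.027,.08])[0].astype(int);print(c)
cv2.imwrite('pics/s1c.png',cv2.resize(d['img'][max(0,c[1]-50):c[1]+50,c[0]-65:c[0]+65,::-1],None,fx=5,fy=5,interpolation=2))
go(.553,-.370,.2)"
```

```text
[266 168]
at [ 0.5085 -0.0289  0.061 ] [ 1.7989e+02 -1.4000e-01  2.5710e+01] tool d mm [-107.5  326.9 -138.6] rz None F [-0.9  0.9  8.1] w 0.0394 t 2.23
```

View pics/s1c.png

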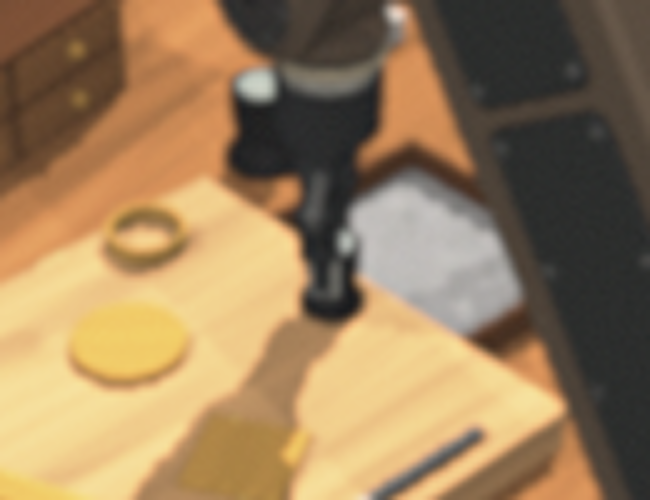

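The picture shows the gripper closed on the small black loupe's barrel (crop pixel (332,290)), with the loupe upright. I lift it and carry it to the pad.

move_arm(increments=[[0, 0, -8, 0, 0, 0, 0.3], [0, 0, -20, 0, 0, 0, 0.3], [0, 0, -30, 0, 0, 0, 0.3], [-5, 15, -20, 0, 0, 0, 0.3], [-10, 30, 0, 0, 0, 0, 0.3]])

```text
t: 2.65
eef_pos: [0.5148, -0.0747, 0.1422]
tcp_rot: [179.8, -0.3, 25.9]
contact_force: [1.1, 0.5, -0.3]
gripper_width: 0.0387
grip_force: 25.5
```

move_arm(increments=[[-12, 36, 0, 0, 0, 0, 0.3], [-12, 36, 0, 0, 0, 0, 0.3], [-12, 36, 0, 0, 0, 0, 0.3], [-12, 36, 0, 0, 0, 0, 0.3], [-12, 36, 0, 0, 0, 0, 0.3]])

```text
t: 3.07
eef_pos: [0.5377, -0.266, 0.1387]
tcp_rot: [179.9, -0.0, 25.7]
contact_force: [0.7, 0.3, -1.0]
gripper_width: 0.0393
grip_force: 25.5
```

move_arm(increments=[[-12, 36, 0, 0, 0, 0, 0.3], [-10, 30, 0, 0, 0, 0, 0.3], [-6, 18, 0, 0, 0, 0, 0.3], [0, 0, 0, 0, 0, 0, 0.3], [0, 0, 0, 0, 0, 0, 0.3]])

```text
t: 3.48
eef_pos: [0.5486, -0.3524, 0.1379]
tcp_rot: [180.0, -0.0, 25.6]
contact_force: [0.0, 0.8, -1.6]
gripper_width: 0.0388
grip_force: 25.5
```

```bash
python3 -c "
from h import *
go(.553,-.370,.034)"
```

```text
at [ 0.5486 -0.3524  0.1379] [ 1.7998e+02 -1.0000e-02  2.5630e+01] tool d mm [ -3.6  17.7 103.9] rz None F [ 0.   0.8 -1.6] w 0.0388 t 3.48
```

move_arm(increments=[[-3.6, 17.7, 20, 0, 0, 0, 0.3], [0, 0, 30, 0, 0, 0, 0.3], [0, 0, 30, 0, 0, 0, 0.3], [0, 0, 15, 0, 0, 0, 0.3], [0, 0, 4, 0, 0, 0, 0.3]])

```text
t: 3.9
eef_pos: [0.5524, -0.3672, 0.0361]
tcp_rot: [-179.8, 0.1, 25.8]
contact_force: [-0.0, 0.4, -0.4]
gripper_width: 0.0388
grip_force: 25.5
```

move_arm(increments=[[0, 0, 1.5, 0, 0, 0, 0.3], [0, 0, 1, 0, 0, 0, 0.3], [0, 0, 1, 0, 0, 0, 0.3], [0, 0, 0, 0, 0, 0, 0.3]])

```text
t: 4.23
eef_pos: [0.5539, -0.3695, 0.0362]
tcp_rot: [179.9, -0.0, 25.7]
contact_force: [0.6, 0.6, -0.7]
gripper_width: 0.0392
grip_force: 25.5
```

```bash
python3 -c "
from h import *
d=snap('side','pics/s2.png'); c=w2px('side',[.553,-.37,.03])[0].astype(int);print(c)
cv2.imwrite('pics/s2c.png',cv2.resize(d['img'][max(0,c[1]-40):c[1]+30,c[0]-50:c[0]+50,::-1],None,fx=6,fy=6,interpolation=2))
go(.553,-.370,.034)"
```

```text
[305 133]
at [ 0.5538 -0.3695  0.036 ] [ 1.7991e+02 -4.0000e-02  2.5720e+01] tool d mm [-0.9  0.1  2. ] rz None F [ 0.  -0.5 -0.8] w 0.0388 t 4.28
```

View pics/s2c.png

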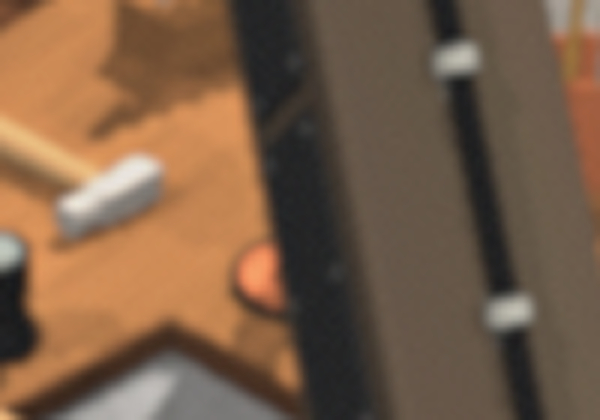

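The arm hides the pad: only its left rim shows, at (262,278). I lower by feel until contact.

move_arm(increments=[[0, 0, 1.3, 0, 0, 0, 0.3], [0, 0, 0.7, 0, 0, 0, 0.3], [0, 0, 0.7, 0, 0, 0, 0.3], [0, 0, 0, 0, 0, 0, 0.3]])

```text
t: 4.62
eef_pos: [0.5535, -0.3695, 0.0331]
tcp_rot: [180.0, -0.0, 25.7]
contact_force: [-2.7, 2.1, 8.1]
gripper_width: 0.0391
grip_force: 26.2
```

move_arm(increments=[[0, 0, 0.7, 0, 0, 0, 0.3], [0, 0, 0.7, 0, 0, 0, 0.3], [0, 0, 0, 0, 0, 0, 0.3]])

```text
t: 4.87
eef_pos: [0.5535, -0.3696, 0.033]
tcp_rot: [179.9, -0.0, 25.7]
contact_force: [-6.4, 5.0, 20.9]
gripper_width: 0.039
grip_force: 27.3
```

move_arm(increments=[[0, 0, -1.7, 0, 0, 0, 0.3], [0, 0, 0, 0, 0, 0, 1], [0, 0, 0, 0, 0, 0, 1], [0, 0, 0, 0, 0, 0, 1], [0, 0, 0, 0, 0, 0, 1]])

```text
t: 5.28
eef_pos: [0.5533, -0.3694, 0.0321]
tcp_rot: [-180.0, 0.0, 25.7]
contact_force: [-0.5, -0.1, 0.6]
gripper_width: 0.0846
grip_force: 0.0
```

move_arm(increments=[[0, 0, -5, 0, 0, 0, 1], [0, 0, -25, 0, 0, 0, 1], [0, 0, -30, 0, 0, 0, 1], [0, 0, -30, 0, 0, 0, 1], [0, 0, -30, 0, 0, 0, 1]])

```text
t: 5.7
eef_pos: [0.5532, -0.3693, 0.1539]
tcp_rot: [-180.0, 0.0, 25.7]
contact_force: [1.3, 0.4, 0.0]
gripper_width: 0.0854
grip_force: 0.0
```

```bash
python3 -c "
from h import *
u=np.array([.9816,-.1908]);v=np.array([.1908,.9816]);D=np.array([.5981,.0933])
q=D+v*.075; print(q)
go(q[0],q[1],None,79)"
```

```text
[0.61241 0.16692]
at [ 0.5532 -0.3693  0.1539] [-1.7998e+02  1.0000e-02  2.5710e+01] tool d mm [ 2.859e+02 -4.574e+02  1.000e-01] rz -0.93 F [1.3 0.4 0. ] w 0.0854 t 5.7
```

move_arm(increments=[[20.4, -32.7, 0, 0, 0, 0, 1], [20.4, -32.7, 0, 0, 0, 0, 0.5], [20.4, -32.7, 0, 0, 0, 0, 0.5], [20.4, -32.7, 0, 0, 0, 0, 0.5], [20.4, -32.7, 0, 0, 0, 0, 0.5]])

```text
t: 6.12
eef_pos: [0.5742, -0.1762, 0.1528]
tcp_rot: [180.0, -0.0, 25.7]
contact_force: [1.4, 0.2, -0.3]
gripper_width: 0.043
grip_force: 0.0
```

move_arm(increments=[[20.4, -32.7, 0, 0, 0, 0, 0.5], [20.4, -32.7, 0, 0, 0, 0, 0.5], [20.4, -32.7, 0, 0, 0, 0, 0.5], [20.4, -32.7, 0, 0, 0, 0, 0.5], [20.4, -32.7, 0, 0, 0, 0, 0.5]])

```text
t: 6.53
eef_pos: [0.5953, 0.0156, 0.1528]
tcp_rot: [180.0, -0.0, 25.7]
contact_force: [0.3, 0.3, -0.6]
gripper_width: 0.0426
grip_force: 0.0
```

move_arm(increments=[[20.4, -32.7, 0, 0, 0, 0, 0.5], [20.4, -32.7, 0, 0, 0, 0, 0.5], [20.4, -32.7, 0, 0, 0, 0, 0.5], [20.4, -32.7, 0, 0, 0, 0, 0.5]])

```text
t: 6.87
eef_pos: [0.612, 0.169, 0.1527]
tcp_rot: [180.0, -0.0, 25.7]
contact_force: [1.8, -0.7, 0.1]
gripper_width: 0.0429
grip_force: 0.0
```

move_arm(increments=[[0, 0, 0, 0, 0, -0.116, 0.5], [0, 0, 0, 0, 0, -0.116, 0.5], [0, 0, 0, 0, 0, -0.116, 0.5], [0, 0, 0, 0, 0, -0.116, 0.5]])

```text
t: 7.2
eef_pos: [0.612, 0.1674, 0.1525]
tcp_rot: [180.0, 0.0, 52.7]
contact_force: [0.0, -0.5, 0.6]
gripper_width: 0.043
grip_force: 0.0
```

move_arm(increments=[[0, 0, 0, 0, 0, -0.116, 0.5], [0, 0, 0, 0, 0, -0.116, 0.5], [0, 0, 0, 0, 0, -0.116, 0.5], [0, 0, 0, 0, 0, -0.118, 0.5]])

```text
t: 7.53
eef_pos: [0.6121, 0.167, 0.1526]
tcp_rot: [180.0, 0.0, 79.3]
contact_force: [-1.3, 0.1, -1.0]
gripper_width: 0.0432
grip_force: 0.0
```

```bash
python3 -c "
from h import *
d=snap('side','pics/s3.png'); cv2.imwrite('pics/s3c.png',cv2.resize(d['img'][100:280,150:390,::-1],(800,600),interpolation=2))
go(.6124,.1669,.041,79)"
```

```text
at [0.6121 0.167  0.1526] [180.     0.    79.82] tool d mm [ -0.    0.3 111.6] rz 0.014 F [-0.4  0.5  0.3] w 0.0425 t 7.58
```

View pics/s3c.png

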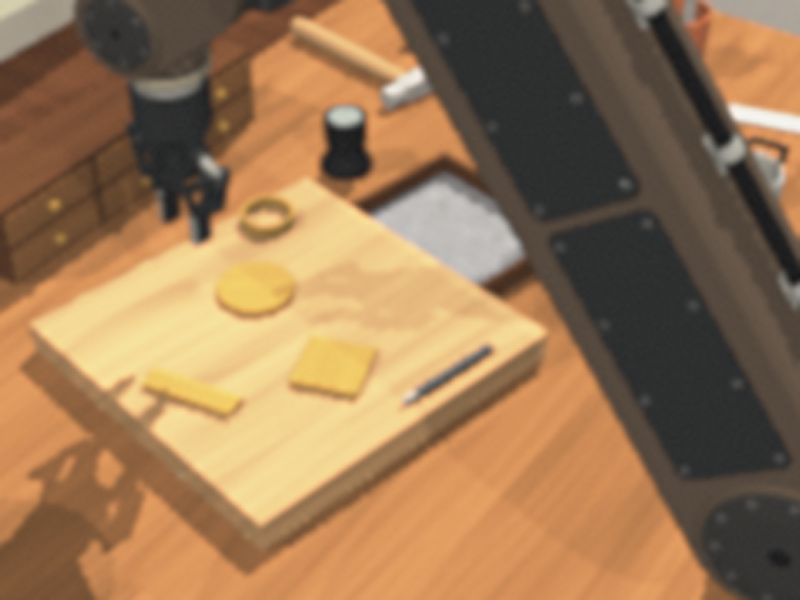

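The picture shows the fingers over the board behind the disc, which is at (256,288). The bangle (266,217), square (333,367) and strip (192,390) are undisturbed. I lower until the fingertips feel the board.

move_arm(increments=[[0, 0, 38, 0, 0, 0.014, 0.5], [0, 0, 38, 0, 0, 0, 0.5], [0, 0, 30, 0, 0, 0, 0.5], [0, 0, 5, 0, 0, 0, 0.5], [0, 0, 0, 0, 0, 0, 0.5]])

```text
t: 8.0
eef_pos: [0.6114, 0.1668, 0.04]
tcp_rot: [-179.8, 0.1, 78.1]
contact_force: [0.5, 0.0, 0.4]
gripper_width: 0.0429
grip_force: 0.0
```

move_arm(increments=[[0, 0, 1.5, 0, 0, 0, 0.5], [0, 0, 0, 0, 0, 0, 0.5], [0, 0, 0, 0, 0, 0, 0.5]])

```text
t: 8.25
eef_pos: [0.6129, 0.1672, 0.0418]
tcp_rot: [179.8, -0.1, 78.2]
contact_force: [0.9, 0.6, 0.1]
gripper_width: 0.0428
grip_force: 0.0
```

move_arm(increments=[[0, 0, 1.5, 0, 0, 0, 0.5], [0, 0, 0, 0, 0, 0, 0.5], [0, 0, 0, 0, 0, 0, 0.5]])

```text
t: 8.5
eef_pos: [0.6122, 0.167, 0.0389]
tcp_rot: [180.0, -0.0, 78.2]
contact_force: [0.8, 0.0, -0.6]
gripper_width: 0.0427
grip_force: 0.0
```

move_arm(increments=[[0, 0, 1.5, 0, 0, 0, 0.5], [0, 0, 0, 0, 0, 0, 0.5], [0, 0, 0, 0, 0, 0, 0.5]])

```text
t: 8.75
eef_pos: [0.6121, 0.167, 0.0368]
tcp_rot: [-180.0, 0.0, 78.2]
contact_force: [0.2, 0.3, 0.1]
gripper_width: 0.0429
grip_force: 0.0
```

```bash
python3 -c "
from h import *
d=snap('top','pics/t1.png'); cv2.imwrite('pics/t1c.png',cv2.resize(d['img'][115:235,260:420,::-1],(800,600),interpolation=2))
go(.6124,.1669,.041,79)"
```

```text
at [0.612  0.167  0.0368] [-1.80e+02  1.00e-02  7.82e+01] tool d mm [-0.   0.4 -4.2] rz -0.014 F [-0.  -0.2  0.9] w 0.0429 t 8.8
```

View pics/t1c.png

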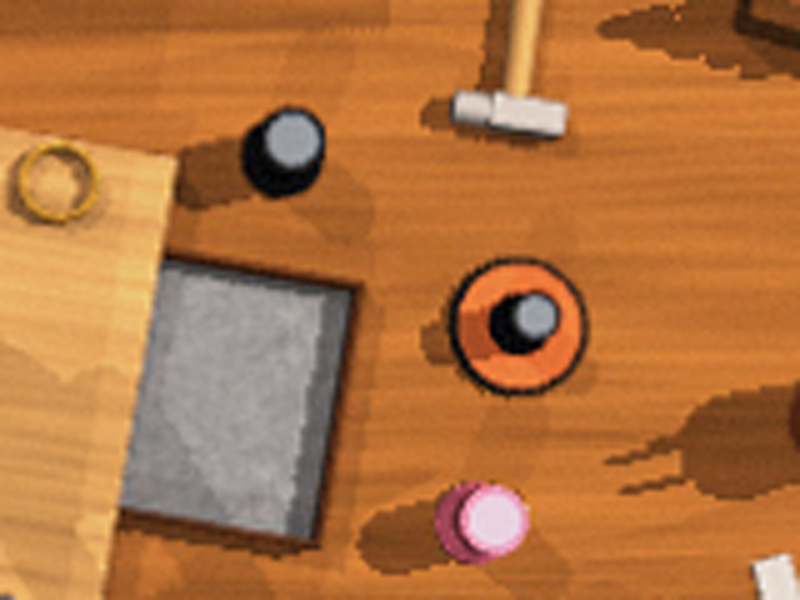

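The loupe stands upright in the middle of its pad (crop (522,325)) and the tray is clear. I feel for the board surface next.

move_arm(increments=[[0, 0, 1.5, 0, 0, 0, 0.5], [0, 0, 0, 0, 0, 0, 0.5]])

```text
t: 8.97
eef_pos: [0.612, 0.167, 0.0351]
tcp_rot: [-180.0, 0.0, 78.2]
contact_force: [0.2, 0.2, -0.1]
gripper_width: 0.0427
grip_force: 0.0
```

move_arm(increments=[[0, 0, 1.2, 0, 0, 0, 0.5], [0, 0, 0, 0, 0, 0, 0.5]])

```text
t: 9.13
eef_pos: [0.6121, 0.167, 0.0342]
tcp_rot: [180.0, 0.0, 78.2]
contact_force: [-0.4, -0.5, 2.3]
gripper_width: 0.0425
grip_force: 1.0
```

move_arm(increments=[[0, 0, 1.2, 0, 0, 0, 0.5], [0, 0, 0, 0, 0, 0, 0.5]])

```text
t: 9.3
eef_pos: [0.6122, 0.167, 0.0342]
tcp_rot: [180.0, -0.0, 78.2]
contact_force: [-4.0, -0.6, 13.6]
gripper_width: 0.0427
grip_force: 7.0
```

move_arm(increments=[[0, 0, -3.2, 0, 0, 0, 0.5], [-15, 0, 0, 0, 0, 0, 0.5], [-12, 0, 0, 0, 0, 0, 0.5], [-14, -0.5, 0, 0, 0, 0, 0.5], [-17, -0.8, 0, 0, 0, 0, 0.5]])

```text
t: 9.72
eef_pos: [0.5987, 0.1094, 0.036]
tcp_rot: [180.0, -0.0, 78.2]
contact_force: [0.7, 1.8, 0.1]
gripper_width: 0.0428
grip_force: 1.3
```

move_arm(increments=[[-17, -0.8, 0, 0, 0, 0, 0.5], [-17, -0.8, 0, 0, 0, 0, 0.5], [-17, -0.8, 0, 0, 0, 0, 0.5], [-17, -0.8, 0, 0, 0, 0, 0.5], [-17, -0.8, 0, 0, 0, 0, 0.5]])

```text
t: 10.13
eef_pos: [0.5769, 0.0263, 0.036]
tcp_rot: [-180.0, -0.0, 78.1]
contact_force: [1.2, 2.5, -0.4]
gripper_width: 0.0425
grip_force: 1.3
```

```bash
python3 -c "
from h import *
d=snap('top','pics/t2.png'); cv2.imwrite('pics/t2c.png',cv2.resize(d['img'][125:245,175:335,::-1],(800,600),interpolation=2))
e=np.array([.5366,.1186])+np.array([.1908,.9816])*-.195+.05*np.array([.9816,-.1908])
go(e[0],e[1],.0362,79)"
```

```text
at [0.5763 0.024  0.036 ] [-1.7995e+02  3.0000e-02  7.8070e+01] tool d mm [-109.8   -5.2   -0.2] rz -0.016 F [ 0.6 -2.2 -0.1] w 0.0426 t 10.18
```

View pics/t2c.png

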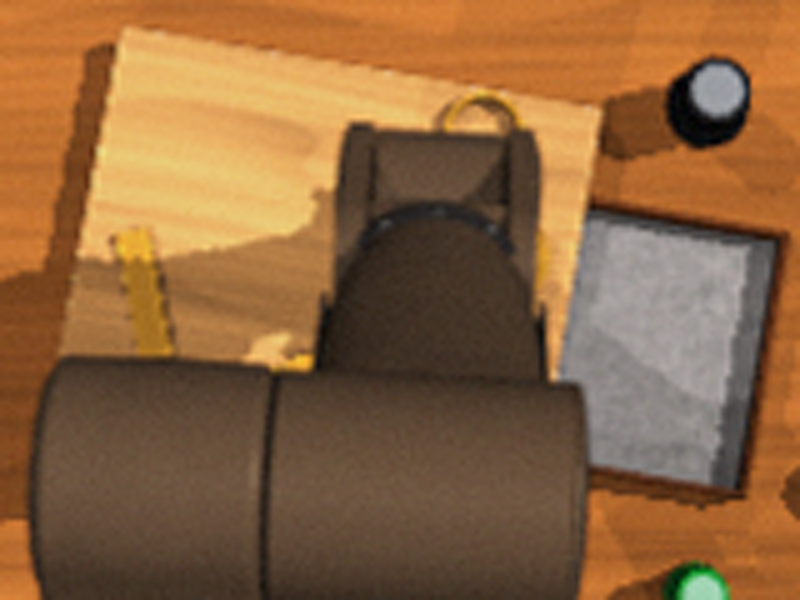

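The picture shows the disc's leading edge emerging at (545,260), ahead of the wrist and heading for the tray. I keep pushing.

move_arm(increments=[[-15, -0.7, 0, 0, 0, 0, 0.5], [-15, -0.7, 0, 0, 0, 0, 0.5], [-15, -0.7, 0, 0, 0, 0, 0.5], [-13, -0.7, 0, 0, 0, 0, 0.5], [-10, -0.6, 0, 0, 0, 0, 0.5]])

```text
t: 10.6
eef_pos: [0.56, -0.039, 0.0361]
tcp_rot: [-180.0, -0.0, 78.1]
contact_force: [2.0, 3.2, 2.4]
gripper_width: 0.0427
grip_force: 1.8
```

move_arm(increments=[[-10, -0.5, 0, 0, 0, 0, 0.5], [-10, -0.5, 0, 0, 0, 0, 0.5], [-10, -0.5, 0, 0, 0, 0, 0.5], [-10, 0, 0, 0, 0, 0, 0.5], [-8, 0, 0, 0, 0, 0, 0.5]])

```text
t: 11.02
eef_pos: [0.5487, -0.0856, 0.0361]
tcp_rot: [-180.0, 0.0, 78.2]
contact_force: [0.7, -0.2, 0.1]
gripper_width: 0.0429
grip_force: 0.0
```

```bash
cat >> h.py <<'E'
def brass(n,z,lo=150):
    """brass-coloured blobs: contour centre, size and angle in board frame at height z"""
    d=get_image(n); np.savez(f"{n}.npz",**{k:np.array(v) for k,v in d.items()})
    im=d["img"]; hsv=cv2.cvtColor(im,cv2.COLOR_RGB2HSV)
    m=cv2.inRange(hsv,(17,185,50),(28,255,255)); cs=cv2.findContours(m,0,1)[0]
    for c in cs:
        if cv2.contourArea(c)<20: continue
        P=px2w(n,c.reshape(-1,2),z)[:,:2]; B=bf(P)
        (cx,cy),(w,h),a=cv2.minAreaRect((B*1000).astype(np.float32))
        print("px",c.reshape(-1,2).mean(0).round(0),"board mm",round(cx),round(cy),"size",round(w),round(h),"ang",round(a),"world",P.mean(0).round(3),"area",cv2.contourArea(c))
def bf(P): return (np.asarray(P)[...,:2]-[.5366,.1186])@np.array([[.9816,.1908],[-.1908,.9816]])
E
python3 -c "
from h import *
go(.6,.1,.1,79); print(bf(ctrl.get_obs()['eef_pos']))
brass('top',.014); print(); brass('side',.014)"
```

```text
at [ 0.5487 -0.0856  0.0361] [-1.7998e+02  1.0000e-02  7.8190e+01] tool d mm [192.1  12.2 -64. ] rz -0.014 F [ 0.7 -0.2  0.1] w 0.0429 t 11.02
[ 0.05086758 -0.1981274 ]
px [434. 194.] board mm 103 -761 size 11 64 ang 24 world [ 0.492 -0.648] area 20.0
px [204. 184.] board mm -15 137 size 101 26 ang 23 world [0.548 0.255] area 141.5
```

move_arm(increments=[[0, 0, -30, 0, 0, 0, 0.4], [0, 0, -30, 0, 0, 0, 0.4], [32.1, -21.3, 0, 0, 0, 0, 0.4], [32.1, -21.3, 0, 0, 0, 0, 0.4], [32.1, -21.3, 0, 0, 0, 0, 0.4]])

```text
t: 11.53
eef_pos: [0.5057, 0.0238, 0.0966]
tcp_rot: [179.9, 0.0, 78.1]
contact_force: [0.7, 0.5, 0.1]
gripper_width: 0.0343
grip_force: 0.0
```

move_arm(increments=[[32.1, -21.3, 0, 0, 0, 0, 0.4], [32.1, -21.3, 0, 0, 0, 0, 0.4], [32.1, -21.3, 0, 0, 0, 0, 0.4], [32.1, -21.3, 0, 0, 0, 0, 0.4], [32.1, -21.3, 0, 0, 0, 0, 0.4]])

```text
t: 11.95
eef_pos: [0.4338, 0.2035, 0.0962]
tcp_rot: [180.0, 0.0, 78.2]
contact_force: [1.8, 0.5, 0.2]
gripper_width: 0.0341
grip_force: 0.0
```

move_arm(increments=[[0, 0, 0, 0, 0, -0.1124, 0.4], [0, 0, 0, 0, 0, -0.1124, 0.4], [0, 0, 0, 0, 0, -0.1124, 0.4], [0, 0, 0, 0, 0, -0.1124, 0.4], [0, 0, 0, 0, 0, -0.1124, 0.4]])

```text
t: 12.37
eef_pos: [0.4347, 0.2021, 0.0962]
tcp_rot: [-180.0, 0.0, 110.8]
contact_force: [-0.7, -0.4, 0.1]
gripper_width: 0.0343
grip_force: 0.0
```

```bash
python3 -c "
from h import *
brass('top',.014); print(); brass('side',.014)
go(.435,.200,.036,110.4)
cv2.imwrite('pics/t3c.png',cv2.resize(np.load('side.npz')['img'][100:280,150:390,::-1],(800,600),interpolation=2))"
```

```text
px [235. 206.] board mm -78 2 size 69 52 ang 31 world [0.459 0.133] area 182.5
px [300. 183.] board mm 51 -233 size 74 78 ang 10 world [ 0.543 -0.119] area 302.5
px [203. 182.] board mm -8 140 size 87 26 ang 22 world [0.556 0.258] area 120.5
px [271. 151.] board mm 157 -102 size 61 58 ang 29 world [ 0.672 -0.011] area 174.5

at [0.4348 0.202  0.0962] [-1.8000e+02  1.0000e-02  1.1053e+02] tool d mm [-1.9 -0.5 60.2] rz 0.002 F [-1.2  0.6 -0.4] w 0.034 t 12.47
```

View pics/t3c.png

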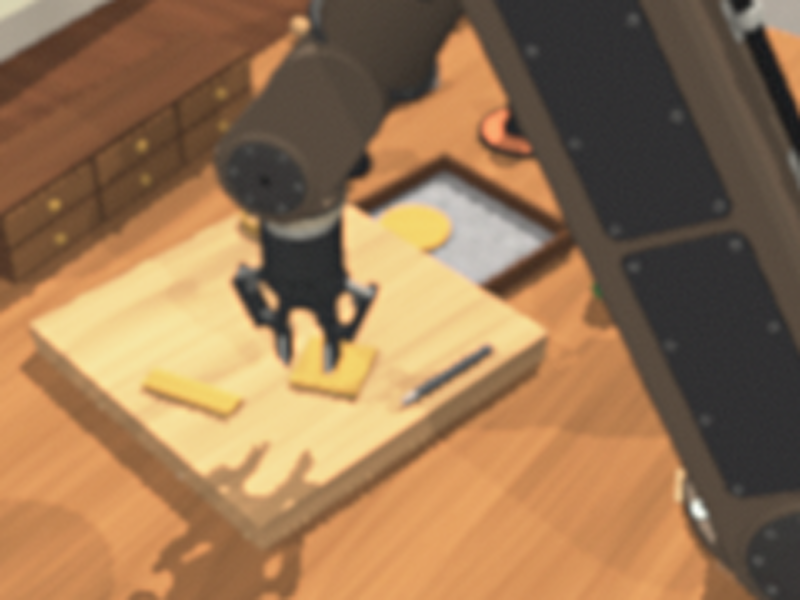

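```bash
python3 -c "
from h import *
def W(b): b=np.asarray(b,float); xy=np.array([.5366,.1186])+b[:,:2]@np.array([[.9816,-.1908],[.1908,.9816]]); return np.c_[xy,b[:,2]]
C=lambda P:((w2px('side',W(P))-[150,100]+.5)*3.333-.5).round(0).tolist()
a=np.radians(np.arange(0,360,45)); f=lambda cx,cy,zt,zl:[(cx+.042*np.cos(t),cy+.041*np.sin(t),zl+(zt-zl)*(1+np.sin(t))/2) for t in a]
print('flat',C(f(.051,-.233,.014,.014))); print('prop',C(f(.051,-.230,.044,.014)))
print('edge',C([(-.1,-.19,.036),(0,-.19,.036),(.1,-.19,.036)]))
im=cv2.imread('pics/t3c.png'); hsv=cv2.cvtColor(im,40); m=cv2.inRange(hsv,(16,120,150),(28,255,255)); 
for x in range(385,460,10):
  y=np.nonzero(m[150:330,x])[0]+150; print(x,y.min() if len(y) else None, [tuple(hsv[k,x]) for k in (230,248,262)])
"
```

```text
flat [[387.0, 210.0], [376.0, 225.0], [386.0, 241.0], [412.0, 248.0], [438.0, 242.0], [449.0, 227.0], [438.0, 211.0], [412.0, 204.0]]
prop [[385.0, 201.0], [374.0, 208.0], [384.0, 221.0], [410.0, 231.0], [437.0, 233.0], [447.0, 225.0], [436.0, 212.0], [411.0, 202.0]]
edge [[482.0, 288.0], [416.0, 246.0], [355.0, 208.0]]
385 217 [(np.uint8(21), np.uint8(112), np.uint8(242)), (np.uint8(20), np.uint8(104), np.uint8(242)), (np.uint8(21), np.uint8(100), np.uint8(243))]
395 211 [(np.uint8(23), np.uint8(136), np.uint8(243)), (np.uint8(21), np.uint8(104), np.uint8(243)), (np.uint8(21), np.uint8(102), np.uint8(244))]
405 209 [(np.uint8(24), np.uint8(140), np.uint8(244)), (np.uint8(21), np.uint8(101), np.uint8(244)), (np.uint8(21), np.uint8(103), np.uint8(243))]
415 208 [(np.uint8(23), np.uint8(140), np.uint8(244)), (np.uint8(22), np.uint8(113), np.uint8(244)), (np.uint8(21), np.uint8(101), np.uint8(243))]
425 209 [(np.uint8(23), np.uint8(140), np.uint8(244)), (np.uint8(18), np.uint8(148), np.uint8(222)), (np.uint8(22), np.uint8(96), np.uint8(245))]
435 213 [(np.uint8(23), np.uint8(140), np.uint8(244)), (np.uint8(17), np.uint8(94), np.uint8(185)), (np.uint8(20), np.uint8(87), np.uint8(243))]
445 221 [(np.uint8(22), np.uint8(137), np.uint8(244)), (np.uint8(18), np.uint8(7), np.uint8(181)), (np.uint8(12), np.uint8(31), np.uint8(212))]
455 None [(np.uint8(13), np.uint8(12), np.uint8(193)), (np.uint8(15), np.uint8(8), np.uint8(198)), (np.uint8(8), np.uint8(5), np.uint8(199))]
```

The picture shows the disc flat in the tray at (416,228), against the board side, and its outline matches the projection of a flat disc. The fingers hover behind the square at (333,367). The square is next, pushed along an arc.

move_arm(increments=[[-1, -0.5, 35, 0, 0, 0, 0.4], [0, 0, 20, 0, 0, 0, 0.4], [0, 0, 4.7, 0, 0, 0, 0.4], [0, 0, 0, 0, 0, 0, 0.4], [0, 0, 0, 0, 0, 0, 0.4]])

```text
t: 12.88
eef_pos: [0.4347, 0.2007, 0.0366]
tcp_rot: [-180.0, 0.0, 110.2]
contact_force: [-0.1, -0.8, -0.5]
gripper_width: 0.034
grip_force: 0.0
```

move_arm(increments=[[-8, 0, 0, 0, 0, 0, 0.4], [-8, 0, 0, 0, 0, 0, 0.4], [-8, 0, 0, 0, 0, 0.01, 0.4], [-15, -0.2, 0, 0, 0, 0.03, 0.4], [-15, -0.2, 0, 0, 0, 0.03, 0.4]])

```text
t: 13.3
eef_pos: [0.453, 0.1488, 0.0368]
tcp_rot: [180.0, 0.0, 106.3]
contact_force: [0.1, 2.5, 1.2]
gripper_width: 0.0341
grip_force: 1.3
```

move_arm(increments=[[-15, -0.2, 0, 0, 0, 0.033, 0.4], [-15, -0.2, 0, 0, 0, 0.033, 0.4], [-15, -0.2, 0, 0, 0, 0.033, 0.4], [-15, -0.2, 0, 0, 0, 0.033, 0.4], [-15, -0.2, 0, 0, 0, 0.033, 0.4]])

```text
t: 13.72
eef_pos: [0.4683, 0.0749, 0.0368]
tcp_rot: [180.0, 0.0, 96.7]
contact_force: [0.2, 2.6, 2.0]
gripper_width: 0.034
grip_force: 1.3
```

```bash
python3 -c "
from h import *
brass('side',.044);go(.4595,-.068,.0365,79)
cv2.imwrite('pics/t4c.png',cv2.resize(np.load('side.npz')['img'][100:280,150:390,::-1],(800,600),interpolation=2))"
```

```text
at [0.4687 0.0732 0.0367] [1.7995e+02 2.0000e-02 9.6550e+01] tool d mm [-139.3  -25.3    0.3] rz 0.306 F [ 0.7 -1.4 -0.5] w 0.0342 t 13.77
```

move_arm(increments=[[-15, -0.6, 0, 0, 0, 0.034, 0.4], [-15, -0.6, 0, 0, 0, 0.034, 0.4], [-15, -0.6, 0, 0, 0, 0.034, 0.4], [-15, -0.6, 0, 0, 0, 0.034, 0.4], [-15, -0.6, 0, 0, 0, 0.034, 0.4]])

```text
t: 14.18
eef_pos: [0.469, 0.0005, 0.0367]
tcp_rot: [180.0, 0.0, 87.1]
contact_force: [0.7, 2.3, 1.1]
gripper_width: 0.0339
grip_force: 1.1
```

move_arm(increments=[[-15, -0.6, 0, 0, 0, 0.034, 0.4], [-12, -0.6, 0, 0, 0, 0.034, 0.4], [-10, -0.6, 0, 0, 0, 0.034, 0.4], [-10, -0.4, 0, 0, 0, 0.03, 0.4], [-10, 0, 0, 0, 0, 0, 0.4]])

```text
t: 14.6
eef_pos: [0.4602, -0.0557, 0.0365]
tcp_rot: [-180.0, 0.0, 79.5]
contact_force: [0.8, 0.7, -0.6]
gripper_width: 0.0344
grip_force: 0.7
```

```bash
python3 -c "
from h import *
go(.4595,-.068,.0365,79);print(bf(ctrl.get_obs()['eef_pos']))"
```

```text
at [ 0.4602 -0.0557  0.0365] [-179.99    0.     79.51] tool d mm [-12.2   1.6  -0. ] rz 0.009 F [ 0.8  0.7 -0.6] w 0.0344 t 14.6
[-0.04177319 -0.18569898]
```

move_arm(increments=[[-8, 0, 0, 0, 0, 0, 0.4], [-8, 0, 0, 0, 0, 0, 0.4], [0, 0, 0, 0, 0, 0, 0.4], [0, 0, -30, 0, 0, 0, 0.6], [0, 0, -35, 0, 0, 0, 0.6]])

```text
t: 15.02
eef_pos: [0.4565, -0.0706, 0.1006]
tcp_rot: [-179.7, -0.0, 79.6]
contact_force: [0.5, -0.3, -0.2]
gripper_width: 0.0511
grip_force: 0.0
```

move_arm(increments=[[37.3, 1.2, 0, 0, 0, 0, 0.6], [37.3, 1.2, 0, 0, 0, 0, 0.6], [37.3, 1.2, 0, 0, 0, 0, 0.6], [37.3, 1.2, 0, 0, 0, 0, 0.6], [37.3, 1.2, 0, 0, 0, 0, 0.6]])

```text
t: 15.43
eef_pos: [0.497, 0.1136, 0.1017]
tcp_rot: [180.0, 0.0, 79.6]
contact_force: [0.8, -0.6, 0.1]
gripper_width: 0.0513
grip_force: 0.0
```

move_arm(increments=[[37.3, 1.2, 0, 0, 0, 0, 0.6], [37.3, 1.2, 0, 0, 0, 0, 0.6], [37.3, 1.2, 0, 0, 0, 0, 0.6], [37.3, 1.2, 0, 0, 0, 0, 0.6], [37.3, 1.2, 0, 0, 0, 0, 0.6]])

```text
t: 15.85
eef_pos: [0.5363, 0.2962, 0.1015]
tcp_rot: [-180.0, 0.0, 79.7]
contact_force: [1.1, -0.3, -0.1]
gripper_width: 0.0513
grip_force: 0.0
```

move_arm(increments=[[0, 0, 0, 0, 0, -0.117, 0.6], [0, 0, 0, 0, 0, -0.117, 0.6], [0, 0, 0, 0, 0, -0.117, 0.6], [0, 0, 0, 0, 0, 0, 0.6]])

```text
t: 16.18
eef_pos: [0.5361, 0.2944, 0.1012]
tcp_rot: [-180.0, 0.0, 100.1]
contact_force: [0.3, 0.3, 0.3]
gripper_width: 0.0514
grip_force: 0.0
```

```bash
python3 -c "
from h import *
brass('top',.014);go(.5397,.2925,.0355,99.1)
get_image
i=np.load('top.npz')['img'][:,:,::-1]; d=snap('side','pics/s5.png')
cv2.imwrite('pics/t5c.png',np.hstack([cv2.resize(i[150:220,270:340],(400,400),interpolation=2),cv2.resize(d['img'][140:210,220:290,::-1],(400,400),interpolation=2)]))"
```

```text
px [299. 207.] board mm -40 -244 size 66 67 ang 0 world [ 0.45  -0.113] area 259.5
px [434. 194.] board mm 102 -759 size 11 68 ang 24 world [ 0.492 -0.647] area 20.5
px [300. 183.] board mm 51 -233 size 74 78 ang 10 world [ 0.543 -0.119] area 301.5
px [205. 183.] board mm -11 133 size 98 16 ang 23 world [0.553 0.251] area 67.0
px [271. 151.] board mm 157 -102 size 61 58 ang 21 world [ 0.672 -0.01 ] area 20.0
at [0.5362 0.2942 0.1013] [-1.7998e+02  1.0000e-02  9.9670e+01] tool d mm [-2.3  3.1 65.8] rz 0.01 F [ 0.2  0.  -0.5] w 0.0515 t 16.23
```

move_arm(increments=[[-2.3, 3, 35, 0, 0, 0.01, 0.6], [0, 0, 20, 0, 0, 0, 0.6], [0, 0, 10.8, 0, 0, 0, 0.6], [0, 0, 0, 0, 0, 0, 0.6], [-8, 0, 0, 0, 0, 0, 0.6]])

```text
t: 16.7
eef_pos: [0.5411, 0.2849, 0.0357]
tcp_rot: [-180.0, 0.0, 99.1]
contact_force: [-0.6, -0.0, 1.1]
gripper_width: 0.0515
grip_force: 0.0
```

move_arm(increments=[[-8, 0, 0, 0, 0, 0, 0.6], [-8, 0, 0, 0, 0, 0.01, 0.6], [-14, -0.3, 0, 0, 0, 0.03, 0.6], [-16, -0.3, 0, 0, 0, 0.03, 0.6], [-16, -0.3, 0, 0, 0, 0.03, 0.6]])

```text
t: 17.12
eef_pos: [0.5487, 0.2213, 0.0363]
tcp_rot: [179.9, -0.0, 93.2]
contact_force: [-0.1, 2.6, 1.7]
gripper_width: 0.0511
grip_force: 0.9
```

move_arm(increments=[[-16, -0.3, 0, 0, 0, 0.03, 0.6], [-16, -0.3, 0, 0, 0, 0.03, 0.6], [-16, -0.3, 0, 0, 0, 0.03, 0.6], [-16, -0.3, 0, 0, 0, 0.03, 0.6], [-16, -0.3, 0, 0, 0, 0.03, 0.6]])

```text
t: 17.53
eef_pos: [0.547, 0.141, 0.0363]
tcp_rot: [179.9, -0.0, 84.6]
contact_force: [0.3, 1.9, 0.9]
gripper_width: 0.0511
grip_force: 0.8
```

```bash
python3 -c "
from h import *
brass('side',.044);brass('top',.044);go(.5045,-.079,.0352,79)"
```

```text
px [299. 207.] board mm -42 -241 size 65 66 ang 0 world [ 0.449 -0.111] area 262.0
px [300. 183.] board mm 47 -231 size 73 77 ang 10 world [ 0.539 -0.117] area 302.5
at [0.5467 0.1401 0.0361] [1.7999e+02 1.0000e-02 8.4540e+01] tool d mm [-222.1  -21.2    1. ] rz 0.097 F [-0.6  1.2  0.1] w 0.0512 t 17.63
```

move_arm(increments=[[-16, -0.6, 0, 0, 0, 0.033, 0.6], [-16, -0.6, 0, 0, 0, 0.033, 0.6], [-16, -0.6, 0, 0, 0, 0.03, 0.6], [-16, -0.6, 0, 0, 0, 0, 0.6], [-16, -0.6, 0, 0, 0, 0, 0.6]])

```text
t: 18.05
eef_pos: [0.5321, 0.0636, 0.0362]
tcp_rot: [179.9, -0.0, 79.3]
contact_force: [0.8, 2.4, 1.8]
gripper_width: 0.0511
grip_force: 1.0
```

move_arm(increments=[[-16, -0.5, 0, 0, 0, 0, 0.6], [-16, -0.5, 0, 0, 0, 0, 0.6], [-16, -0.5, 0, 0, 0, 0, 0.6], [-16, -0.5, 0, 0, 0, 0, 0.6], [-16, -0.5, 0, 0, 0, 0, 0.6]])

```text
t: 18.47
eef_pos: [0.5148, -0.0146, 0.0361]
tcp_rot: [179.9, -0.0, 79.3]
contact_force: [0.3, 2.4, 0.9]
gripper_width: 0.0513
grip_force: 1.0
```

move_arm(increments=[[-15, 0, 0, 0, 0, 0, 0.6], [-14, 0, 0, 0, 0, 0, 0.6], [-12, 0, 0, 0, 0, 0, 0.6], [-12, 0, 0, 0, 0, 0, 0.6], [-12, 0, 0, 0, 0, 0, 0.6]])

```text
t: 18.88
eef_pos: [0.5034, -0.0789, 0.0362]
tcp_rot: [179.9, 0.0, 79.3]
contact_force: [2.5, 0.8, 8.9]
gripper_width: 0.0515
grip_force: 4.5
```

move_arm(increments=[[-8, 0, 0, 0, 0, 0, 0.6], [0, 0, -20, 0, 0, 0, 0.6], [10, 0, -30, 0, 0, 0, 0.6], [35, 0, -10, 0, 0, 0, 0.6], [35, 0, 0, 0, 0, 0, 0.6]])

```text
t: 19.3
eef_pos: [0.5171, -0.0076, 0.0982]
tcp_rot: [179.8, -0.0, 79.2]
contact_force: [0.6, 0.5, -0.4]
gripper_width: 0.0514
grip_force: 0.0
```

move_arm(increments=[[35, 0, 0, 0, 0, 0, 0.6], [35, 0, 0, 0, 0, 0, 0.6], [35, 0, 0, 0, 0, 0, 0.6], [35, 0, 0, 0, 0, 0, 0.6], [35, 0, 0, 0, 0, 0, 0.6]])

```text
t: 19.72
eef_pos: [0.5485, 0.1664, 0.0958]
tcp_rot: [180.0, 0.0, 79.3]
contact_force: [1.0, -0.4, -1.1]
gripper_width: 0.0513
grip_force: 0.0
```

```bash
python3 -c "
from h import *
brass('top',.014);go(.5045,-.079,.0352,79)
i=np.load('top.npz')['img'][:,:,::-1]; d=snap('side','pics/s6.png')
cv2.imwrite('pics/t6c.png',np.hstack([cv2.resize(i[155:230,270:345],(400,400),interpolation=2),cv2.resize(d['img'][140:210,235:305,::-1],(400,400),interpolation=2)]))"
```

```text
px [299. 196.] board mm 8 -236 size 163 79 ang 3 world [ 0.493 -0.114] area 622.0
px [271. 151.] board mm 157 -102 size 60 58 ang 36 world [ 0.672 -0.011] area 169.5
at [0.5495 0.1711 0.0959] [ 1.7991e+02 -8.0000e-02  7.9460e+01] tool d mm [-254.2    1.4   60.4] rz 0.008 F [-2.3  2.9  0.4] w 0.0514 t 19.77
```

View pics/t6c.png

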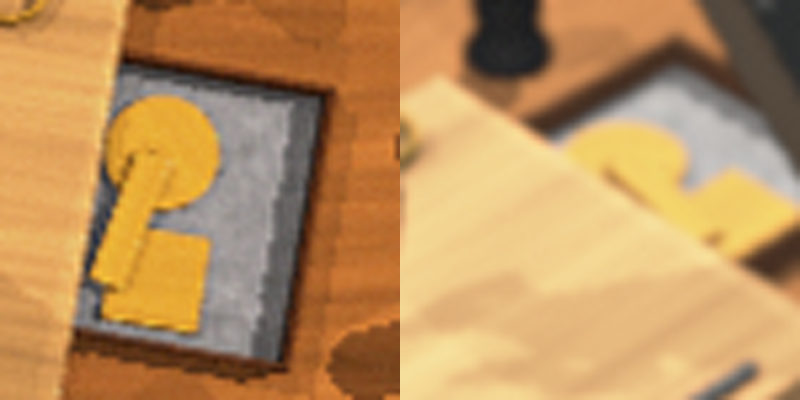

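The strip lies flat across the disc and the square, clear of the board edge: its near end is at (107,282) and the edge is at x≈81 there. The disc and the square are flat inside the tray. The gripper is clear, so I hand in.

```bash
python3 -c "
from h import *
print(ticket.finish_job())"
```

```text
the job is handed in; nothing more can be done
None
```

The job is handed in: the loupe stands upright on its pad and all three blanks lie in the tray, the strip flat across the disc and the square, with the gripper clear; the hand-in returned no verdict.

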